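# Open the casting tote's gate and hold it wide

## Task

Get the blue tote ready for unloading: first press its orange hinge pin fully home, then squeeze the yellow catch fully in between two fingers, and after it the red catch in the same way. Then take the gate by its black post, swing it past its detent and hold it wide open, at least 75 degrees; finish while still holding the post, because the gate springs back when let go. Do not force the gate against its catches, and leave the loose castings and the plug gauge on the bench where they are.

Things in the scene. Friction and masses are not known exactly. Their poses are not given: they have to be found in the camera images.
- tote: Blue plastic tote, 400 (its x) x 300 (its y) x 120 mm high, fixed to the bench; its castings stay in it. Origin: centre of its underside, on the bench. The gate is in the side at its own +y. Along the top of that side runs a fixed rim rail (top at 120 mm) carrying the two catches. The hinge axis of the gate is upright, at (-105, 164) mm in the tote's x, y.
- hinge_pin_top (a point): Centre of the top face of the orange round cap (27 mm across, 10 mm thick) of the gate's hinge pin, on the hinge axis. It stands 144 to 149 mm above the bench at the start; 135 mm when fully home.
- hinge_pin (a joint): How far the orange hinge pin is pressed down, in m: 0 to 0.005 at the start, 0.014 fully home on its knuckle. It goes straight down, takes about 8 N to move (pressing with 15 N seats it) and stays where it is left.
- yellow_tab: Sliding yellow tab of the yellow catch: upright plate 10 mm thick (x), 24 wide (y), 33 tall. Origin: centre of its underside, 129 mm above the bench (top at 162). Its axes are parallel to the tote's. The heel stands at +x of it: 50 mm over both outer faces at rest, 36 squeezed. A steel bolt at its +y side blocks a lug of the gate until the tab is squeezed in.
- yellow_heel: Fixed yellow heel of the yellow catch: upright plate 10 x 24 x 34 mm. Origin: centre of its underside, 128 mm above the bench, top at 162. Pinch tab and heel together from above. The catches stand on the rim rail, centres 60 and 150 mm from the hinge axis along the tote's +x; which colour is nearer the hinge varies.
- yellow_slide (a joint): How far the yellow tab is squeezed towards its heel, in m: 0 to 0.002 at the start (bolt in front of the lug), 0.014 fully squeezed; from 0.0115 the bolt is clear. Takes about 6 N to move and stays where it is left.
- red_tab: Sliding red tab of the red catch: upright plate 10 mm thick (x), 24 wide (y), 33 tall. Origin: centre of its underside, 129 mm above the bench (top at 162). Its axes are parallel to the tote's. The heel stands at +x of it: 50 mm over both outer faces at rest, 36 squeezed. A steel bolt at its +y side blocks a lug of the gate until the tab is squeezed in.
- red_heel: Fixed red heel of the red catch: upright plate 10 x 24 x 34 mm. Origin: centre of its underside, 128 mm above the bench, top at 162. Pinch tab and heel together from above. The catches stand on the rim rail, centres 60 and 150 mm from the hinge axis along the tote's +x; which colour is nearer the hinge varies.
- red_slide (a joint): How far the red tab is squeezed towards its heel, in m: 0 to 0.002 at the start (bolt in front of the lug), 0.014 fully squeezed; from 0.0115 the bolt is clear. Takes about 6 N to move and stays where it is left.
- gate (a joint): Opening angle of the blue gate (195 mm long, top at 106 mm), rad: 0 shut, lying along the tote's +x from the hinge; it grows as the free end swings out to the tote's +y; 1.7 is the stop. A light spring pulls it shut (2 to 3 N at the handle). A brass roller gives a detent from about 0.35 to 0.9, up to 10 N more; past it the gate, let go, swings back to about 0.9.
- gate_grip: The gate's handle: upright black round post, 18 mm across, 55 tall, on a bracket outside the gate; the top 45 mm are free for the fingers. Origin: centre of its underside, 97 mm above the bench (top at 152). With the gate shut it is 105 mm from the hinge axis along the tote's +x and 45 mm along +y, so it moves on a 114 mm radius. It turns in the fingers if gripped gently.
- elbow_casting: A loose bronze pipe elbow lying on the bench, about 60 x 60 x 25 mm. Bystander: leave it alone. Origin: its underside, on the bench.
- flange_casting: A loose green two-bolt flange, 62 x 38 x 26 mm, on the bench. Bystander: leave it alone. Origin: its underside, on the bench.
- plug_gauge: A loose plug gauge standing upright, grip 30 mm across, 75 mm tall. Bystander: leave it alone. Origin: its underside, on the bench.

How it is judged:
By the outcome, as a careful person would: the job done as asked, in the order asked, and still so for the second after the job is handed in, while the arm keeps its last pose, push and grip.
It also fails if it takes over 67 s, if anything falls off the work surface, if the arm or the gripper's body presses on something with over 40 N, if the wrist force passes 120 N, or if a joint passes its speed limit or range.

## Robot

A 7-joint arm with a two-finger parallel gripper is mounted at the origin on the work surface. World frame = base frame: x ahead of the robot, y to its left, z up, the work surface at z = 0. Lengths are in mm, angles in rad, forces in N, time in s.
With the tool pointing down it reaches from about 425 to 800 mm from the base axis. Payload 8.3 kg.
Tool frame: the origin (TCP) lies midway between the tips of the shut fingers; the grasp point (between the pads) lies ctrl.grasp_offset behind it (ctrl.grasp_offset is the distance from the TCP to the grasp point, in mm); z points along the fingers, y is the direction in which the jaws open and shut (so a half turn about z gives the same grasp; the last joint's range is limited). The gripper opens to 85 mm and grips with 20 to 120 N. Pads are 22 mm wide; open, the fingers measure 114 mm over their backs; the gripper's body (76 mm by 85 mm) begins 54 mm behind the grasp point. The pads swing forward as they close: fully open they stand 13 mm farther back than shut.
Start: joints at [1.265, 0.383, 0.016, 1.37, -0.006, 1.388, -0.046], TCP at [150.302, -606.64, 231.279] pointing down, gripper open.
Joint ranges: [-2.95, 2.95], [-0.25, 2.06], [-1.52, 1.56], [0.18, 2.33], [-1.44, 4.58], [0.02, 2.06], [-3.01, 3.01]. Speed limits (rad/s): [2.39, 2.39, 3.01, 3.01, 3.14, 3.14, 3.14].

## Interface

Orientations are given as a unit quaternion [w, x, y, z].
In Python, from station import telemetry, optics, order, ctrl gives the robot as it stands.
- The arm moves only by the shell command python3 -m pendant 'ROWS'. ROWS is JSON, a list of rows, each an object of numbers: "tx", "ty", "tz": the shift along the world's x, y, z in m; "wx", "wy", "wz": the turn, a rotation vector about the world's x, y, z in rad; "gripper": the closure in counts, from 0 (fully open) to 255 (shut). In form: [{"tx": .., "ty": .., "tz": .., "wx": .., "wy": .., "wz": .., "gripper": ..}, ...]. A call has exactly 10 rows; each row is the pose to reach, as a shift and turn from the pose commanded when the call began; what a row does not reach only later rows make up. A row lasts 1/10 s, in which the tool goes at most 50 mm and 8.59 degrees, less where a joint would pass 70% of its speed; a pose out of reach is approached as far as the arm can. A call with a gripper value outside its range is refused whole. The fingers move at their own pace and stop on an object; the grip force is fixed at half the most. Time passes only in rows, so rows that repeat a pose let the fingers close, or fill a call up. It gives the time, the measured TCP pose, the force and the opening at its end, in the units of the state.
- telemetry.get_obs(): the state, without advancing time (a new reading comes with each control period).
- optics.read_camera(name): name is "side" or "top" or "wrist"; returns a dict with "img" (480x640x3 uint8, blue, green, red), "vertical_fov" (degrees; the focal length in pixels is half the picture's height over the tangent of half this angle, whatever the lens; pixels are square), "cx", "cy" (the principal point, pixels), "extrinsics" (4x4, takes a point from world to camera coordinates). Camera axes: x right, y down, z forward; pixel columns grow to the right and rows downward; lengths in mm; the calibration is good to about 2 mm. A picture is of the moment at which its call begins. There is no depth.
- order.hand_in(): hands the job in, once; it reports no verdict.
Trained networks look in a picture, given as the dict that the camera call returned (one of the last four; its "shot" number tells which), for a name from the list of things; names that differ only in an ending like _2 or _b are one class to them, and where a whole thing is asked for, a point or a joint stands for the part that bears it (a point fixed in the world has none). Each returns a list of dicts, best first, with "score" (0 to 1); they miss things now and then, are a little off and sometimes report something else, mostly with a low value. They report only what shows in the picture. A call takes as long as a camera call.
- optics.spot_in(picture, name): "rect" ([centre column, centre row, width, height] in pixels, round what is visible of it).
- optics.regions_of(picture, name): "pixels" (480x640 bool, what is visible of it) and "rect" ([centre column, centre row, width, height] in pixels, round what is visible of it).
- optics.landmark_of(picture, name): "location" ([column, row] in pixels: a listed point, or the origin of a listed thing).
The state is a dict: "time_s": time; "joint_positions": joint angles; "joint_velocities": joint speeds; "tau": joint torques, N m; "eef_pos": TCP position; "ee_rot": TCP orientation; "ft_force": force on the tool from outside, world axes, zero at the start; "ft_torque": the same for the moment, N m; "width": finger opening in mm.
Only numpy, scipy, OpenCV 4.12 (cv2) and the standard library are available. Lean on these libraries where they do the work, as an engineer would, in place of code of your own. Each camera call takes 0.05 s, during which the arm holds its last target. There are 200 camera calls.

## Working session

There is one attempt and no reset: what is moved stays moved. The work goes in short steps, Python scripts to look and compute and a shell command to move; the robot and the scene stay as the last step left them, time stands still between calls to the robot, and variables do not carry over. Pictures are saved under pics/ and viewed, about 8 in all and at most 12, crops included, and the job is handed in when it is done.

```bash
mkdir -p pics; ls; cat > h.py <<'E'
import numpy as np, cv2
from station import telemetry, optics, order, ctrl
def ray(p,uv):
    f=240/np.tan(np.radians(p["vertical_fov"])/2); E=np.array(p["extrinsics"])
    d=E[:3,:3].T@np.array([(uv[0]-p["cx"])/f,(uv[1]-p["cy"])/f,1.]); return -E[:3,:3].T@E[:3,3], d/np.linalg.norm(d)
def atz(p,uv,z):
    c,d=ray(p,uv); return c+d*(z-c[2])/d[2]
def tri(rs):
    A=sum(np.eye(3)-np.outer(d,d) for c,d in rs); b=sum((np.eye(3)-np.outer(d,d))@c for c,d in rs)
    x=np.linalg.solve(A,b); return x, max(np.linalg.norm((np.eye(3)-np.outer(d,d))@(x-c)) for c,d in rs)
E
python3 - <<'E'
from h import *
print(telemetry.get_obs(), ctrl.grasp_offset)
names=["tote","hinge_pin_top","yellow_tab","yellow_heel","red_tab","red_heel","gate_grip","elbow_casting","flange_casting","plug_gauge"]
P={n:optics.read_camera(n) for n in("side","top","wrist")}
ims=[]
for n,p in P.items():
    cv2.imwrite(f"pics/{n}.png",p["img"])
R={n:[] for n in names}
for k in names:
    for n,p in P.items():
        l=optics.landmark_of(p,k)
        for q in l[:2]:
            print(k,n,np.round(q["location"]),round(q["score"],2))
        if l and l[0]["score"]>.4: R[k].append(ray(p,l[0]["location"]))
    if len(R[k])>1: x,e=tri(R[k]); print("  ",k,x.round(1),round(e,1))
a=[cv2.resize(p["img"],(400,300)) for p in P.values()]
cv2.imwrite("pics/a.png",np.vstack([np.hstack(a[:2]),np.hstack([a[2],a[2]*0])]))
E
```

```text
pics
{'time_s': 0.0, 'joint_positions': array([ 1.26507345,  0.38423318,  0.01635886,  1.37114381, -0.00629718,
        1.38817376, -0.04648666]), 'joint_velocities': array([-0.00047125, -0.00090708,  0.00063265,  0.00146789, -0.00010597,
        0.00013825,  0.00164758]), 'tau': array([-9.55997639e-04, -6.27605867e+01,  8.43241923e-01, -3.71817362e+01,
        1.63331459e-02,  1.43689857e-02, -4.48948219e-05]), 'eef_pos': array([ 150.20278935, -606.17940764,  230.28651826]), 'ee_rot': array([-9.45503405e-04,  9.92632676e-01,  1.21158821e-01, -1.30681880e-04]), 'ft_force': array([ 1.21218818,  0.3917217 , -0.15980396]), 'ft_torque': array([ 0.06457088, -0.05217494, -0.00018327]), 'width': 85.44554844943843} 18.700000000000003
tote side [444. 396.] 0.73
tote top [472. 229.] 0.95
   tote [ 619.3 -195.5  -13.4] 1.1
hinge_pin_top side [345. 271.] 0.54
hinge_pin_top top [391. 260.] 0.73
   hinge_pin_top [553.8  -3.3 141.6] 0.7
yellow_tab side [431. 268.] 0.54
yellow_tab top [424. 199.] 0.67
   yellow_tab [671.7 -67.8 136.3] 0.8
yellow_heel side [453. 264.] 0.77
yellow_heel top [424. 178.] 0.42
yellow_heel top [421. 200.] 0.26
   yellow_heel [715.2 -71.7 124.6] 2.4
red_tab side [377. 286.] 0.71
red_tab top [410. 242.] 0.62
   red_tab [588.6 -42.4 121. ] 0.5
red_heel side [404. 279.] 0.49
red_heel top [416. 224.] 0.6
   red_heel [626.7 -54.9 125.7] 3.3
gate_grip side [394. 258.] 0.83
gate_grip top [382. 198.] 0.67
   gate_grip [675.5  11.7  86.6] 4.6
elbow_casting side [329. 218.] 0.88
elbow_casting top [274. 199.] 0.57
elbow_casting top [424. 200.] 0.45
   elbow_casting [6.842e+02 2.369e+02 5.000e-01] 1.5
flange_casting side [404. 280.] 0.7
flange_casting side [388. 222.] 0.62
flange_casting top [308. 156.] 0.61
   flange_casting [ 829.2  159.2 -216.2] 18.2
```

View pics/a.png

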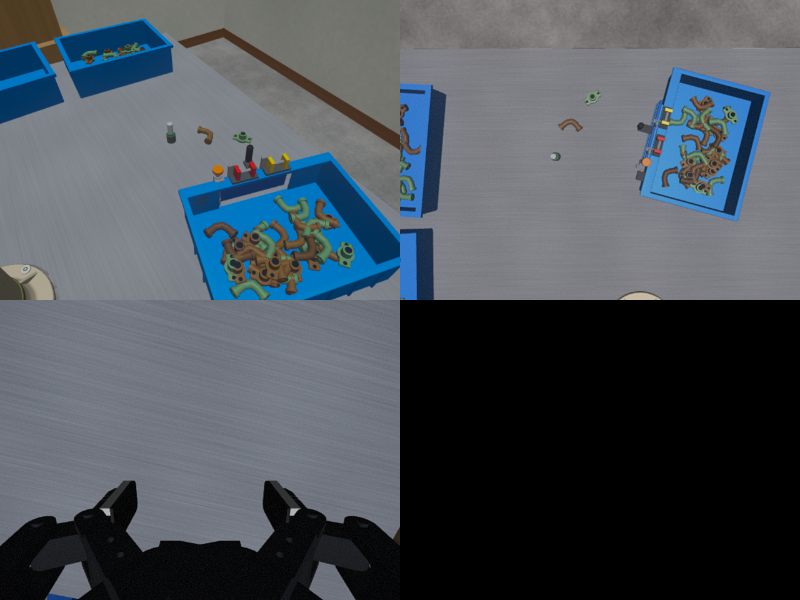

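Overview: the tote is at lower right, with its gate side facing world +y. Along that side are the orange pin, red catch, yellow catch and black post, so red is nearer the hinge. Tote yaw is about -15°. I'll move above it for close wrist views.

```bash
python3 -m pendant '[{"tx":0.022,"ty":0.029,"tz":0.012,"wz":0.1,"gripper":0},{"tx":0.044,"ty":0.058,"tz":0.024,"wz":0.2,"gripper":0},{"tx":0.066,"ty":0.087,"tz":0.036,"wz":0.3,"gripper":0},{"tx":0.088,"ty":0.116,"tz":0.048,"wz":0.4,"gripper":0},{"tx":0.11,"ty":0.145,"tz":0.06,"wz":0.5,"gripper":0},{"tx":0.132,"ty":0.174,"tz":0.072,"wz":0.6,"gripper":0},{"tx":0.154,"ty":0.203,"tz":0.084,"wz":0.7,"gripper":0},{"tx":0.176,"ty":0.232,"tz":0.096,"wz":0.8,"gripper":0},{"tx":0.2,"ty":0.261,"tz":0.108,"wz":0.9,"gripper":0},{"tx":0.224,"ty":0.29,"tz":0.12,"wz":1.0,"gripper":0}]' && python3 -m pendant '[{"tx":0.022,"ty":0.029,"tz":0,"wz":0.02,"gripper":0},{"tx":0.044,"ty":0.058,"tz":0,"wz":0.04,"gripper":0},{"tx":0.066,"ty":0.087,"tz":0,"wz":0.066,"gripper":0},{"tx":0.088,"ty":0.116,"tz":0,"wz":0.066,"gripper":0},{"tx":0.11,"ty":0.145,"tz":0,"wz":0.066,"gripper":0},{"tx":0.132,"ty":0.174,"tz":0,"wz":0.066,"gripper":0},{"tx":0.154,"ty":0.203,"tz":0,"wz":0.066,"gripper":0},{"tx":0.176,"ty":0.232,"tz":0,"wz":0.066,"gripper":0},{"tx":0.2,"ty":0.261,"tz":0,"wz":0.066,"gripper":0},{"tx":0.2,"ty":0.261,"tz":0,"wz":0.066,"gripper":0}]'
python3 - <<'E'
from h import *
p=optics.read_camera("wrist"); cv2.imwrite("pics/w1.png",p["img"])
print(telemetry.get_obs()["eef_pos"],telemetry.get_obs()["ft_force"],np.round(p["extrinsics"],2).tolist(), ray(p,[320,240]))
for k in ["hinge_pin_top","yellow_tab","yellow_heel","red_tab","red_heel","gate_grip"]:
    for q in optics.landmark_of(p,k)[:2]: print(k,np.round(q["location"]),round(q["score"],2),atz(p,q["location"],130).round())
E
```

```text
[ 150.31079366 -606.61591875  231.24923609] [ 0.75520859  0.08262907 -0.03658308] [[0.24, -0.97, 0.0, -625.89], [-0.94, -0.23, 0.26, -33.73], [-0.25, -0.06, -0.97, 377.86], [0.0, 0.0, 0.0, 1.0]] (array([ 213.96890887, -591.43476026,  374.26897333]), array([-0.25759176, -0.06546496, -0.96403362]))validation failed for argument at $[0]...
```

View pics/w1.png

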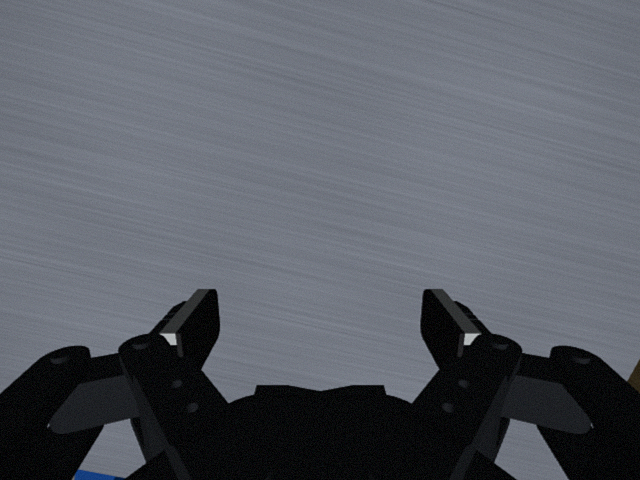

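The call was refused because every key is required. The picture shows only bare bench at the start pose. I'll resend with all keys.

```bash
python3 -m pendant '[{"tx":0.022,"ty":0.025,"tz":0.012,"wx":0,"wy":0,"wz":0.1,"gripper":0},{"tx":0.044,"ty":0.050,"tz":0.024,"wx":0,"wy":0,"wz":0.2,"gripper":0},{"tx":0.066,"ty":0.075,"tz":0.036,"wx":0,"wy":0,"wz":0.3,"gripper":0},{"tx":0.088,"ty":0.1,"tz":0.048,"wx":0,"wy":0,"wz":0.4,"gripper":0},{"tx":0.11,"ty":0.125,"tz":0.06,"wx":0,"wy":0,"wz":0.5,"gripper":0},{"tx":0.132,"ty":0.15,"tz":0.072,"wx":0,"wy":0,"wz":0.6,"gripper":0},{"tx":0.154,"ty":0.175,"tz":0.084,"wx":0,"wy":0,"wz":0.7,"gripper":0},{"tx":0.176,"ty":0.2,"tz":0.096,"wx":0,"wy":0,"wz":0.8,"gripper":0},{"tx":0.2,"ty":0.225,"tz":0.108,"wx":0,"wy":0,"wz":0.9,"gripper":0},{"tx":0.224,"ty":0.25,"tz":0.12,"wx":0,"wy":0,"wz":1.0,"gripper":0}]' && python3 -m pendant '[{"tx":0.025,"ty":0.029,"tz":0,"wx":0,"wy":0,"wz":0.02,"gripper":0},{"tx":0.05,"ty":0.058,"tz":0,"wx":0,"wy":0,"wz":0.04,"gripper":0},{"tx":0.075,"ty":0.087,"tz":0,"wx":0,"wy":0,"wz":0.066,"gripper":0},{"tx":0.1,"ty":0.116,"tz":0,"wx":0,"wy":0,"wz":0.066,"gripper":0},{"tx":0.125,"ty":0.145,"tz":0,"wx":0,"wy":0,"wz":0.066,"gripper":0},{"tx":0.15,"ty":0.174,"tz":0,"wx":0,"wy":0,"wz":0.066,"gripper":0},{"tx":0.175,"ty":0.203,"tz":0,"wx":0,"wy":0,"wz":0.066,"gripper":0},{"tx":0.2,"ty":0.232,"tz":0,"wx":0,"wy":0,"wz":0.066,"gripper":0},{"tx":0.225,"ty":0.25,"tz":0,"wx":0,"wy":0,"wz":0.066,"gripper":0},{"tx":0.225,"ty":0.25,"tz":0,"wx":0,"wy":0,"wz":0.066,"gripper":0}]'
python3 - <<'E'
from h import *
p=optics.read_camera("wrist"); cv2.imwrite("pics/w2.png",p["img"])
o=telemetry.get_obs(); print(o["eef_pos"],o["ft_force"],o["ee_rot"],o["joint_positions"])
for k in ["hinge_pin_top","yellow_tab","yellow_heel","red_tab","red_heel","gate_grip"]:
    for q in optics.landmark_of(p,k)[:2]: print(k,np.round(q["location"]),round(q["score"],2),atz(p,q["location"],130).round())
E
```

```text
time_s: 3.0
eef_pos: [375.0, -355.5, 352.0]
ee_rot: [0.0, 0.812, 0.584, -0.0]
ft_force: [0.8, -0.5, -0.1]
width: 85.0
time_s: 4.0
eef_pos: [601.2, -102.1, 350.0]
ee_rot: [-0.001, 0.791, 0.611, 0.001]
ft_force: [-0.2, -0.6, -0.9]
width: 85.1
[ 600.21932692 -104.32927084  350.35508324] [-1.00083657 -0.43027059 -0.66897131] [-9.86848553e-04  7.92199781e-01  6.10261035e-01  5.53708302e-05] [ 0.47118226  0.37513242 -0.51733796  1.16065803  0.18115389  1.65096264
 -0.25930464]
hinge_pin_top [250. 134.] 0.73 [551.  -8. 130.]
yellow_tab [377. 157.] 0.96 [673. -63. 130.]
yellow_tab [353.  93.] 0.32 [663.   3. 130.]
yellow_heel [417. 160.] 0.64 [713. -77. 130.]
red_tab [291. 159.] 0.77 [585. -43. 130.]
red_tab [355.  91.] 0.6 [665.   5. 130.]
red_heel [334. 161.] 0.49 [629. -56. 130.]
```

```bash
python3 - <<'E'
from h import *
im=cv2.imread("pics/w2.png"); c=im[60:240,180:480]; cv2.imwrite("pics/w2c.png",cv2.resize(c,None,fx=2.6,fy=2.6,interpolation=cv2.INTER_CUBIC))
E
```

```text
(no output)
```

View pics/w2c.png

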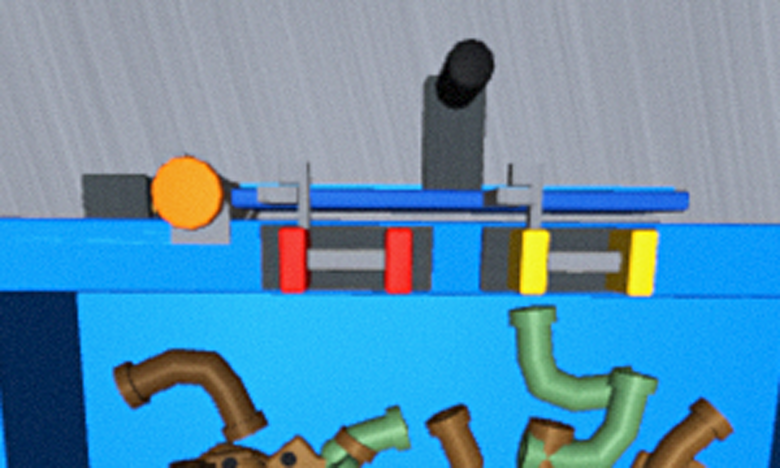

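The wrist crop shows the whole gate side: the cap top at about (252,134), red tab and heel tops at (292,160) and (333,160), yellow at (385,160) and (427,161), and the post top at (360,85). The tool is well aligned with the tote. I'll take one lower view, closing the fingers on the way.

```bash
python3 -m pendant '[{"tx":0.002,"ty":0.002,"tz":-0.012,"wx":0,"wy":0,"wz":0,"gripper":255},{"tx":0.004,"ty":0.004,"tz":-0.024,"wx":0,"wy":0,"wz":0,"gripper":255},{"tx":0.006,"ty":0.006,"tz":-0.036,"wx":0,"wy":0,"wz":0,"gripper":255},{"tx":0.008,"ty":0.008,"tz":-0.048,"wx":0,"wy":0,"wz":0,"gripper":255},{"tx":0.01,"ty":0.01,"tz":-0.06,"wx":0,"wy":0,"wz":0,"gripper":255},{"tx":0.01,"ty":0.013,"tz":-0.072,"wx":0,"wy":0,"wz":0,"gripper":255},{"tx":0.01,"ty":0.016,"tz":-0.084,"wx":0,"wy":0,"wz":0,"gripper":255},{"tx":0.01,"ty":0.02,"tz":-0.1,"wx":0,"wy":0,"wz":0,"gripper":255},{"tx":0.01,"ty":0.02,"tz":-0.1,"wx":0,"wy":0,"wz":0,"gripper":255},{"tx":0.01,"ty":0.02,"tz":-0.1,"wx":0,"wy":0,"wz":0,"gripper":255}]'
python3 - <<'E'
from h import *
p=optics.read_camera("wrist"); cv2.imwrite("pics/w3.png",p["img"]); import pickle
pickle.dump({k:v for k,v in p.items()},open("w3.pkl","wb"))
o=telemetry.get_obs(); print(o["eef_pos"],o["ee_rot"],o["width"])
for k in ["hinge_pin_top","yellow_tab","yellow_heel","red_tab","red_heel","gate_grip"]:
    for q in optics.landmark_of(p,k)[:1]: print(k,np.round(q["location"]),round(q["score"],2),atz(p,q["location"],130).round())
cv2.imwrite("pics/w3c.png",cv2.resize(p["img"][:300,120:520],None,fx=2,fy=2,interpolation=cv2.INTER_CUBIC))
E
```

```text
time_s: 5.35
eef_pos: [609.2, -86.6, 251.2]
ee_rot: [-0.0, 0.793, 0.609, -0.0]
ft_force: [0.6, 0.1, -0.0]
width: 0.4
[609.50526831 -86.78010405 251.8903047 ] [2.70115248e-04 7.93437776e-01 6.08651269e-01 2.33835057e-04] 0.22999819518831455
hinge_pin_top [218. 153.] 0.92 [551.  -8. 130.]
yellow_tab [392. 185.] 0.88 [673. -66. 130.]
yellow_heel [445. 186.] 0.83 [712. -77. 130.]
red_tab [276. 188.] 0.89 [585. -45. 130.]
red_heel [330. 188.] 0.87 [626. -56. 130.]
gate_grip [360.  97.] 0.97 [663.   3. 130.]
```

View pics/w3c.png

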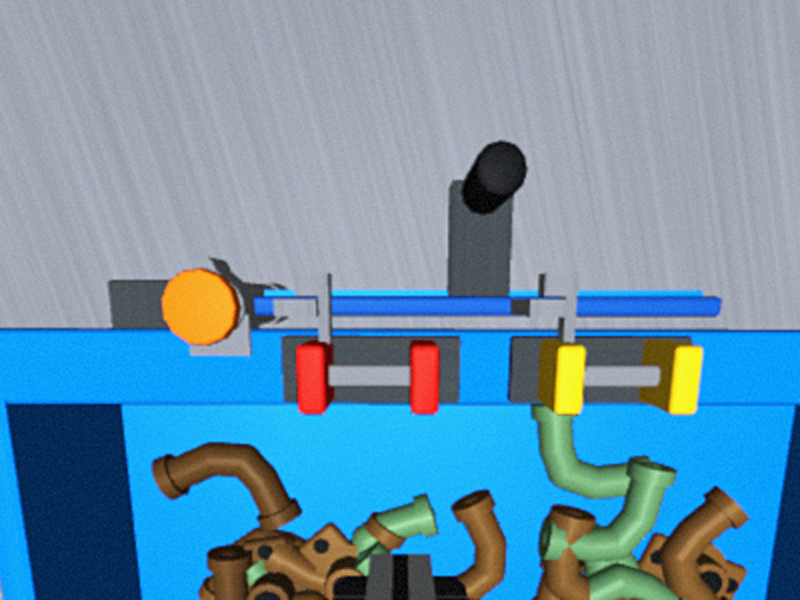

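The lower view has the cap centre at (220,153) and the red tab and heel tops at (276,189) and (332,189). Yellow is at (405,189) and (464,189), and the post top at (370,84). Next I'll fit positions from both wrist views.

```bash
python3 - <<'E'
from h import *
import pickle
from scipy.spatial.transform import Rotation as Ro
p=pickle.load(open("w3.pkl","rb"))
T=lambda q,t:(lambda M:(M.__setitem__((slice(0,3),slice(0,3)),Ro.from_quat([q[1],q[2],q[3],q[0]]).as_matrix()),M.__setitem__((slice(0,3),3),t),M)[2])(np.eye(4))
T3=T([2.7e-4,.793438,.608651,2.3e-4],[609.505,-86.78,251.89]);T2=T([-9.87e-4,.7922,.61026,.55e-4],[600.22,-104.33,350.36])
p2=dict(p);p2["extrinsics"]=np.array(p["extrinsics"])@T3@np.linalg.inv(T2)
D={"pin":((251.9,133.8),(220,153.5),146),"rt":((292.3,159.6),(275.7,189),162),"rh":((333.1,159.6),(332.5,189),162),"yt":((385.4,160.4),(405,189.5),162),"yh":((426.9,161.2),(464,189.5),162),"post":((360.4,84.6),(370,84),152)}
A={}
for k,(a,b,z) in D.items():
    x,e=tri([ray(p2,a),ray(p,b)]); A[k]=atz(p,b,z); print(k,"tri",x.round(1),round(e,1),"atz w3",A[k].round(1),"w2",atz(p2,a,z).round(1))
d=A["yh"]-A["rt"]; print("yaw",np.degrees(np.arctan2(d[1],d[0])),np.linalg.norm(d))
yaw=np.arctan2(d[1],d[0]);u=np.array([np.cos(yaw),np.sin(yaw)]);v=np.array([-u[1],u[0]])
for k in A: r=(A[k]-A["pin"])[:2]; print(k,round(r@u,1),round(r@v,1))
R3=Ro.from_quat([.793438,.608651,2.3e-4,2.7e-4]).as_matrix();print("tool y deg",np.degrees(np.arctan2(R3[1,1],R3[0,1])))
E
```

```text
pin tri [551.3  -9.4 128.4] 0.8 atz w3 [556.   -9.5 146. ] w2 [554.7 -11.7 146. ]
rt tri [584.6 -45.6 129.5] 0.3 atz w3 [589.5 -42.7 162. ] w2 [587.7 -45.4 162. ]
rh tri [626.8 -56.9 128.4] 0.6 atz w3 [627.2 -52.9 162. ] w2 [625.4 -55.4 162. ]
yt tri [678.  -70.  143.1] 1.3 atz w3 [675.2 -66.1 162. ] w2 [673.6 -68.9 162. ]
yh tri [715.3 -79.3 155.2] 2.0 atz w3 [714.3 -76.6 162. ] w2 [711.8 -79.7 162. ]
post tri [663.9   2.1 175.8] 1.5 atz w3 [668.6   6.5 152. ] w2 [667.    3.7 152. ]
yaw -15.191764491660537 129.29210146624243
pin 0.0 0.0
rt 41.1 -23.2
rh 80.1 -23.1
yt 129.9 -23.3
yh 170.4 -23.2
post 104.4 45.0
tool y deg -15.01594578516481
```

The w3 view reproduces the stated layout: catches at 60.6 and 150, post at (104.4, 45), yaw -15.2°. Now over the pin with shut fingers.

```bash
python3 -m pendant '[{"tx":-0.012,"ty":0.018,"tz":0,"wx":0,"wy":0,"wz":0,"gripper":255},{"tx":-0.024,"ty":0.036,"tz":0,"wx":0,"wy":0,"wz":0,"gripper":255},{"tx":-0.036,"ty":0.054,"tz":-0.01,"wx":0,"wy":0,"wz":0,"gripper":255},{"tx":-0.048,"ty":0.07,"tz":-0.02,"wx":0,"wy":0,"wz":0,"gripper":255},{"tx":-0.053,"ty":0.077,"tz":-0.035,"wx":0,"wy":0,"wz":0,"gripper":255},{"tx":-0.053,"ty":0.077,"tz":-0.05,"wx":0,"wy":0,"wz":0,"gripper":255},{"tx":-0.053,"ty":0.077,"tz":-0.065,"wx":0,"wy":0,"wz":0,"gripper":255},{"tx":-0.053,"ty":0.077,"tz":-0.08,"wx":0,"wy":0,"wz":0,"gripper":255},{"tx":-0.053,"ty":0.077,"tz":-0.09,"wx":0,"wy":0,"wz":0,"gripper":255},{"tx":-0.053,"ty":0.077,"tz":-0.09,"wx":0,"wy":0,"wz":0,"gripper":255}]'
python3 -m pendant '[{"tx":0,"ty":0,"tz":-0.003,"wx":0,"wy":0,"wz":0,"gripper":255},{"tx":0,"ty":0,"tz":-0.006,"wx":0,"wy":0,"wz":0,"gripper":255},{"tx":0,"ty":0,"tz":-0.009,"wx":0,"wy":0,"wz":0,"gripper":255},{"tx":0,"ty":0,"tz":-0.012,"wx":0,"wy":0,"wz":0,"gripper":255},{"tx":0,"ty":0,"tz":-0.014,"wx":0,"wy":0,"wz":0,"gripper":255},{"tx":0,"ty":0,"tz":-0.016,"wx":0,"wy":0,"wz":0,"gripper":255},{"tx":0,"ty":0,"tz":-0.018,"wx":0,"wy":0,"wz":0,"gripper":255},{"tx":0,"ty":0,"tz":-0.02,"wx":0,"wy":0,"wz":0,"gripper":255},{"tx":0,"ty":0,"tz":-0.02,"wx":0,"wy":0,"wz":0,"gripper":255},{"tx":0,"ty":0,"tz":-0.02,"wx":0,"wy":0,"wz":0,"gripper":255}]'
```

```text
time_s: 6.7
eef_pos: [555.5, -9.8, 160.0]
ee_rot: [-0.001, 0.793, 0.609, -0.001]
ft_force: [0.1, -0.8, 0.4]
width: 0.1
time_s: 7.7
eef_pos: [556.4, -9.6, 141.9]
ee_rot: [0.0, 0.793, 0.609, 0.0]
ft_force: [-2.7, -0.4, 5.9]
width: -0.2
```

```bash
python3 -m pendant '[{"tx":0,"ty":0,"tz":-0.002,"wx":0,"wy":0,"wz":0,"gripper":255},{"tx":0,"ty":0,"tz":-0.004,"wx":0,"wy":0,"wz":0,"gripper":255},{"tx":0,"ty":0,"tz":-0.005,"wx":0,"wy":0,"wz":0,"gripper":255},{"tx":0,"ty":0,"tz":-0.006,"wx":0,"wy":0,"wz":0,"gripper":255},{"tx":0,"ty":0,"tz":-0.007,"wx":0,"wy":0,"wz":0,"gripper":255},{"tx":0,"ty":0,"tz":-0.008,"wx":0,"wy":0,"wz":0,"gripper":255},{"tx":0,"ty":0,"tz":-0.008,"wx":0,"wy":0,"wz":0,"gripper":255},{"tx":0,"ty":0,"tz":-0.008,"wx":0,"wy":0,"wz":0,"gripper":255},{"tx":0,"ty":0,"tz":-0.008,"wx":0,"wy":0,"wz":0,"gripper":255},{"tx":0,"ty":0,"tz":-0.008,"wx":0,"wy":0,"wz":0,"gripper":255}]'
```

```text
time_s: 8.7
eef_pos: [556.5, -9.6, 135.0]
ee_rot: [0.001, 0.793, 0.609, 0.0]
ft_force: [-6.5, -1.3, 15.3]
width: 0.2
```

```bash
python3 -m pendant '[{"tx":0,"ty":0,"tz":-0.001,"wx":0,"wy":0,"wz":0,"gripper":255},{"tx":0,"ty":0,"tz":-0.002,"wx":0,"wy":0,"wz":0,"gripper":255},{"tx":0,"ty":0,"tz":-0.003,"wx":0,"wy":0,"wz":0,"gripper":255},{"tx":0,"ty":0,"tz":-0.004,"wx":0,"wy":0,"wz":0,"gripper":255},{"tx":0,"ty":0,"tz":-0.004,"wx":0,"wy":0,"wz":0,"gripper":255},{"tx":0,"ty":0,"tz":-0.004,"wx":0,"wy":0,"wz":0,"gripper":255},{"tx":0,"ty":0,"tz":-0.004,"wx":0,"wy":0,"wz":0,"gripper":255},{"tx":0,"ty":0,"tz":-0.004,"wx":0,"wy":0,"wz":0,"gripper":255},{"tx":0,"ty":0,"tz":-0.004,"wx":0,"wy":0,"wz":0,"gripper":255},{"tx":0,"ty":0,"tz":-0.004,"wx":0,"wy":0,"wz":0,"gripper":255}]'
```

```text
time_s: 9.7
eef_pos: [556.8, -9.7, 134.6]
ee_rot: [0.002, 0.793, 0.609, 0.001]
ft_force: [-20.4, -2.3, 43.6]
width: -0.3
```

The pin stopped at z = 134.6 under 43 N, so it is seated. Next the yellow catch: TCP target (701.5, -73).

```bash
python3 -m pendant '[{"tx":0,"ty":0,"tz":0.02,"wx":0,"wy":0,"wz":0,"gripper":255},{"tx":0,"ty":0,"tz":0.06,"wx":0,"wy":0,"wz":0,"gripper":255},{"tx":0,"ty":0,"tz":0.09,"wx":0,"wy":0,"wz":0,"gripper":0},{"tx":0.029,"ty":-0.013,"tz":0.09,"wx":0,"wy":0,"wz":0,"gripper":0},{"tx":0.058,"ty":-0.026,"tz":0.09,"wx":0,"wy":0,"wz":0,"gripper":0},{"tx":0.087,"ty":-0.039,"tz":0.09,"wx":0,"wy":0,"wz":0,"gripper":0},{"tx":0.116,"ty":-0.052,"tz":0.09,"wx":0,"wy":0,"wz":0,"gripper":0},{"tx":0.1455,"ty":-0.063,"tz":0.09,"wx":0,"wy":0,"wz":0,"gripper":0},{"tx":0.1455,"ty":-0.063,"tz":0.07,"wx":0,"wy":0,"wz":0,"gripper":0},{"tx":0.1455,"ty":-0.063,"tz":0.07,"wx":0,"wy":0,"wz":0,"gripper":0}]'
python3 - <<'E'
from h import *
p=optics.read_camera("wrist"); cv2.imwrite("pics/w4.png",p["img"])
o=telemetry.get_obs(); print(o["eef_pos"],o["ft_force"],o["width"])
E
```

```text
time_s: 10.7
eef_pos: [700.9, -72.9, 195.2]
ee_rot: [-0.002, 0.793, 0.609, -0.002]
ft_force: [-0.1, 0.3, 0.0]
width: 85.4
[700.86237034 -72.472873   197.0812278 ] [-0.33090107  0.49556952  0.39988933] 85.28947484664002
```

View pics/w4.png

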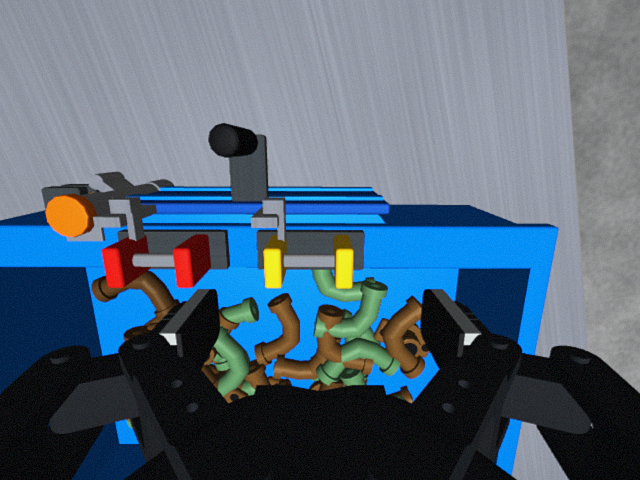

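The fingers straddle the yellow catch (tab at (273,263), heel at (345,263), finger midline at column 320), as planned. Descend and squeeze.

```bash
python3 -m pendant '[{"tx":0,"ty":0,"tz":-0.016,"wx":0,"wy":0,"wz":0,"gripper":0},{"tx":0,"ty":0,"tz":-0.032,"wx":0,"wy":0,"wz":0,"gripper":0},{"tx":0,"ty":0,"tz":-0.048,"wx":0,"wy":0,"wz":0,"gripper":0},{"tx":0,"ty":0,"tz":-0.064,"wx":0,"wy":0,"wz":0,"gripper":0},{"tx":0,"ty":0,"tz":-0.064,"wx":0,"wy":0,"wz":0,"gripper":0},{"tx":0,"ty":0,"tz":-0.064,"wx":0,"wy":0,"wz":0,"gripper":60},{"tx":0,"ty":0,"tz":-0.064,"wx":0,"wy":0,"wz":0,"gripper":80},{"tx":0,"ty":0,"tz":-0.064,"wx":0,"wy":0,"wz":0,"gripper":100},{"tx":0,"ty":0,"tz":-0.064,"wx":0,"wy":0,"wz":0,"gripper":120},{"tx":0,"ty":0,"tz":-0.064,"wx":0,"wy":0,"wz":0,"gripper":130}]'
```

```text
time_s: 11.75
eef_pos: [701.3, -72.0, 136.6]
ee_rot: [-0.0, 0.793, 0.609, -0.0]
ft_force: [-5.9, 1.1, 3.2]
width: 42.2
```

```bash
python3 -m pendant '[{"tx":0,"ty":0,"tz":0,"wx":0,"wy":0,"wz":0,"gripper":140},{"tx":0,"ty":0,"tz":0,"wx":0,"wy":0,"wz":0,"gripper":150},{"tx":0,"ty":0,"tz":0,"wx":0,"wy":0,"wz":0,"gripper":200},{"tx":0,"ty":0,"tz":0,"wx":0,"wy":0,"wz":0,"gripper":255},{"tx":0,"ty":0,"tz":0,"wx":0,"wy":0,"wz":0,"gripper":255},{"tx":0,"ty":0,"tz":0,"wx":0,"wy":0,"wz":0,"gripper":255},{"tx":0,"ty":0,"tz":0,"wx":0,"wy":0,"wz":0,"gripper":255},{"tx":0,"ty":0,"tz":0,"wx":0,"wy":0,"wz":0,"gripper":255},{"tx":0,"ty":0,"tz":0,"wx":0,"wy":0,"wz":0,"gripper":255},{"tx":0,"ty":0,"tz":0,"wx":0,"wy":0,"wz":0,"gripper":255}]'
```

```text
time_s: 12.75
eef_pos: [702.0, -72.2, 137.1]
ee_rot: [0.0, 0.793, 0.609, 0.001]
ft_force: [-3.1, 1.0, 6.7]
width: 33.6
```

```bash
python3 -m pendant '[{"tx":0,"ty":0,"tz":0,"wx":0,"wy":0,"wz":0,"gripper":0},{"tx":0,"ty":0,"tz":0,"wx":0,"wy":0,"wz":0,"gripper":0},{"tx":0,"ty":0,"tz":0,"wx":0,"wy":0,"wz":0,"gripper":0},{"tx":0,"ty":0,"tz":0,"wx":0,"wy":0,"wz":0,"gripper":0},{"tx":0,"ty":0,"tz":0.03,"wx":0,"wy":0,"wz":0,"gripper":0},{"tx":0,"ty":0,"tz":0.062,"wx":0,"wy":0,"wz":0,"gripper":0},{"tx":-0.029,"ty":0.008,"tz":0.062,"wx":0,"wy":0,"wz":0,"gripper":0},{"tx":-0.058,"ty":0.016,"tz":0.062,"wx":0,"wy":0,"wz":0,"gripper":0},{"tx":-0.087,"ty":0.024,"tz":0.062,"wx":0,"wy":0,"wz":0,"gripper":0},{"tx":-0.087,"ty":0.024,"tz":0.062,"wx":0,"wy":0,"wz":0,"gripper":0}]'
python3 - <<'E'
from h import *
p=optics.read_camera("wrist"); cv2.imwrite("pics/w5.png",p["img"])
o=telemetry.get_obs(); print(o["eef_pos"],o["ft_force"],o["width"])
E
```

```text
time_s: 13.75
eef_pos: [612.0, -47.0, 197.6]
ee_rot: [-0.0, 0.793, 0.61, -0.001]
ft_force: [0.2, -0.2, -0.1]
width: 85.1
[613.72627631 -48.18637866 197.88512446] [-0.09858533  0.27548418 -0.01038147] 85.4708723548868
```

View pics/w5.png

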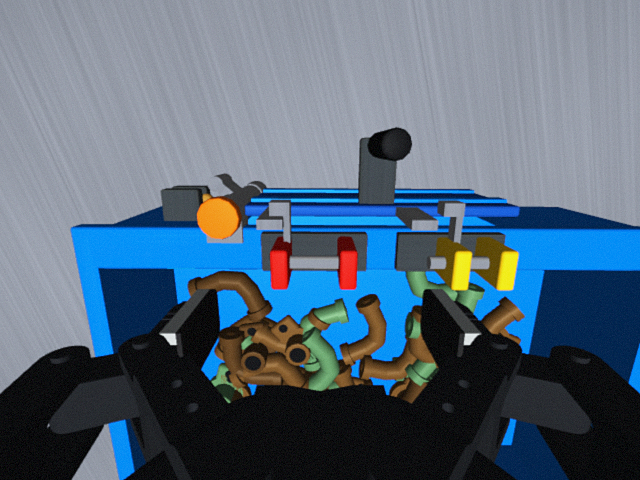

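The yellow catch is squeezed: tab and heel sit close together at (461,265) and (508,265), and the bolt is clear of the lug. Red is still open between the fingers, at (281,262) and (348,262). I'll do the same there.

```bash
python3 -m pendant '[{"tx":0,"ty":0,"tz":-0.016,"wx":0,"wy":0,"wz":0,"gripper":0},{"tx":0,"ty":0,"tz":-0.032,"wx":0,"wy":0,"wz":0,"gripper":0},{"tx":0,"ty":0,"tz":-0.048,"wx":0,"wy":0,"wz":0,"gripper":0},{"tx":0,"ty":0,"tz":-0.062,"wx":0,"wy":0,"wz":0,"gripper":0},{"tx":0,"ty":0,"tz":-0.062,"wx":0,"wy":0,"wz":0,"gripper":0},{"tx":0,"ty":0,"tz":-0.062,"wx":0,"wy":0,"wz":0,"gripper":60},{"tx":0,"ty":0,"tz":-0.062,"wx":0,"wy":0,"wz":0,"gripper":80},{"tx":0,"ty":0,"tz":-0.062,"wx":0,"wy":0,"wz":0,"gripper":100},{"tx":0,"ty":0,"tz":-0.062,"wx":0,"wy":0,"wz":0,"gripper":120},{"tx":0,"ty":0,"tz":-0.062,"wx":0,"wy":0,"wz":0,"gripper":130}]'
```

```text
time_s: 14.8
eef_pos: [614.2, -48.0, 136.3]
ee_rot: [-0.0, 0.793, 0.609, -0.0]
ft_force: [-5.8, 1.8, 3.9]
width: 42.1
```

```bash
python3 -m pendant '[{"tx":0,"ty":0,"tz":0,"wx":0,"wy":0,"wz":0,"gripper":140},{"tx":0,"ty":0,"tz":0,"wx":0,"wy":0,"wz":0,"gripper":150},{"tx":0,"ty":0,"tz":0,"wx":0,"wy":0,"wz":0,"gripper":200},{"tx":0,"ty":0,"tz":0,"wx":0,"wy":0,"wz":0,"gripper":255},{"tx":0,"ty":0,"tz":0,"wx":0,"wy":0,"wz":0,"gripper":255},{"tx":0,"ty":0,"tz":0,"wx":0,"wy":0,"wz":0,"gripper":255},{"tx":0,"ty":0,"tz":0,"wx":0,"wy":0,"wz":0,"gripper":255},{"tx":0,"ty":0,"tz":0,"wx":0,"wy":0,"wz":0,"gripper":255},{"tx":0,"ty":0,"tz":0,"wx":0,"wy":0,"wz":0,"gripper":255},{"tx":0,"ty":0,"tz":0,"wx":0,"wy":0,"wz":0,"gripper":255}]'
```

```text
time_s: 15.8
eef_pos: [615.2, -48.3, 136.8]
ee_rot: [0.0, 0.793, 0.609, 0.001]
ft_force: [-2.1, 1.1, 6.9]
width: 34.0
```

Red also closed to the same width (34). I'll release, look once more, and move above the post.

```bash
python3 -m pendant '[{"tx":0,"ty":0,"tz":0,"wx":0,"wy":0,"wz":0,"gripper":0},{"tx":0,"ty":0,"tz":0,"wx":0,"wy":0,"wz":0,"gripper":0},{"tx":0,"ty":0,"tz":0,"wx":0,"wy":0,"wz":0,"gripper":0},{"tx":0,"ty":0,"tz":0,"wx":0,"wy":0,"wz":0,"gripper":0},{"tx":0,"ty":0,"tz":0.04,"wx":0,"wy":0,"wz":0,"gripper":0},{"tx":0,"ty":0,"tz":0.075,"wx":0,"wy":0,"wz":0,"gripper":0},{"tx":0.018,"ty":0.018,"tz":0.075,"wx":0,"wy":0,"wz":0,"gripper":0},{"tx":0.036,"ty":0.036,"tz":0.075,"wx":0,"wy":0,"wz":0,"gripper":0},{"tx":0.0545,"ty":0.0553,"tz":0.075,"wx":0,"wy":0,"wz":0,"gripper":0},{"tx":0.0545,"ty":0.0553,"tz":0.075,"wx":0,"wy":0,"wz":0,"gripper":0}]'
python3 - <<'E'
from h import *
p=optics.read_camera("wrist"); q=optics.read_camera("side")
o=telemetry.get_obs(); print(o["eef_pos"],o["ft_force"],o["width"])
cv2.imwrite("pics/w6.png",np.vstack([p["img"][180:480],cv2.resize(q["img"][200:340,230:530],(640,298),interpolation=cv2.INTER_CUBIC)]))
E
```

```text
time_s: 16.8
eef_pos: [670.3, 10.8, 209.7]
ee_rot: [-0.001, 0.792, 0.61, 0.001]
ft_force: [0.0, 0.9, -0.4]
width: 85.5
[669.37638984   7.29603918 209.78446967] [ 0.24252396  0.04197003 -0.72594517] 85.17386562112054
```

View pics/w6.png

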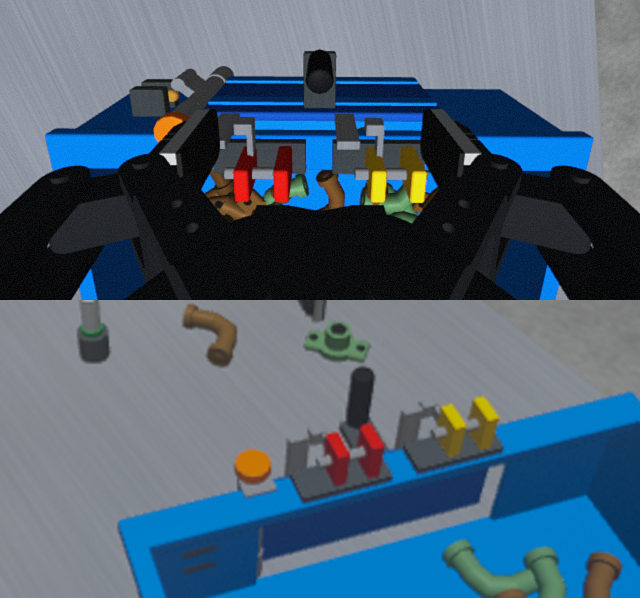

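Both catches are squeezed alike, the bolts are clear of the lugs, and the pin cap is down. The post at (319,255 full frame) is on the finger midline. Descend and grip it.

```bash
python3 -m pendant '[{"tx":0,"ty":0,"tz":-0.02,"wx":0,"wy":0,"wz":0,"gripper":0},{"tx":0,"ty":0,"tz":-0.04,"wx":0,"wy":0,"wz":0,"gripper":0},{"tx":0,"ty":0,"tz":-0.06,"wx":0,"wy":0,"wz":0,"gripper":0},{"tx":0,"ty":0,"tz":-0.075,"wx":0,"wy":0,"wz":0,"gripper":0},{"tx":0,"ty":0,"tz":-0.09,"wx":0,"wy":0,"wz":0,"gripper":0},{"tx":0,"ty":0,"tz":-0.09,"wx":0,"wy":0,"wz":0,"gripper":100},{"tx":0,"ty":0,"tz":-0.09,"wx":0,"wy":0,"wz":0,"gripper":150},{"tx":0,"ty":0,"tz":-0.09,"wx":0,"wy":0,"wz":0,"gripper":180},{"tx":0,"ty":0,"tz":-0.09,"wx":0,"wy":0,"wz":0,"gripper":220},{"tx":0,"ty":0,"tz":-0.09,"wx":0,"wy":0,"wz":0,"gripper":255}]'
python3 -c "
import numpy as np
h=np.array([556,-9.5]);r=114.2;a0=np.arctan2(6.5+9.5,669-556)
P=lambda t:h+r*np.array([np.cos(a0+np.radians(t)),np.sin(a0+np.radians(t))])
for s in (0,30,60):
  for t in range(s+3,s+31,3): print(s,t,((P(t)-P(s))/1000).round(4),round(np.radians(t-s),3))"
```

```text
time_s: 17.9
eef_pos: [669.0, 7.1, 121.4]
ee_rot: [-0.0, 0.793, 0.609, -0.0]
ft_force: [-2.3, -1.6, 1.9]
width: 16.3
0 3 [-0.001   0.0059] 0.052
0 6 [-0.0023  0.0117] 0.105
0 9 [-0.0039  0.0175] 0.157
0 12 [-0.0058  0.0232] 0.209
0 15 [-0.008   0.0287] 0.262
0 18 [-0.0105  0.0342] 0.314
0 21 [-0.0132  0.0395] 0.367
0 24 [-0.0163  0.0446] 0.419
0 27 [-0.0196  0.0496] 0.471
0 30 [-0.0232  0.0544] 0.524
30 33 [-0.0038  0.0046] 0.052
30 36 [-0.0079  0.009 ] 0.105
30 39 [-0.0121  0.0132] 0.157
30 42 [-0.0166  0.0172] 0.209
30 45 [-0.0213  0.0209] 0.262
30 48 [-0.0262  0.0243] 0.314
30 51 [-0.0312  0.0275] 0.367
30 54 [-0.0364  0.0305] 0.419
30 57 [-0.0418  0.0331] 0.471
30 60 [-0.0472  0.0355] 0.524
60 63 [-0.0056  0.0021] 0.052
60 66 [-0.0113  0.0039] 0.105
60 69 [-0.0171  0.0054] 0.157
60 72 [-0.023   0.0066] 0.209
60 75 [-0.0289  0.0074] 0.262
60 78 [-0.0348  0.008 ] 0.314
60 81 [-0.0408  0.0083] 0.367
60 84 [-0.0468  0.0082] 0.419
60 87 [-0.0527  0.0078] 0.471
60 90 [-0.0587  0.0071] 0.524
```

The post is gripped (width 16). First 15° of the swing, slowly, to check for blocking.

```bash
python3 -m pendant '[{"tx":-0.001,"ty":0.0059,"tz":0,"wx":0,"wy":0,"wz":0.052,"gripper":255},{"tx":-0.0016,"ty":0.0088,"tz":0,"wx":0,"wy":0,"wz":0.08,"gripper":255},{"tx":-0.0023,"ty":0.0117,"tz":0,"wx":0,"wy":0,"wz":0.105,"gripper":255},{"tx":-0.003,"ty":0.0146,"tz":0,"wx":0,"wy":0,"wz":0.131,"gripper":255},{"tx":-0.0039,"ty":0.0175,"tz":0,"wx":0,"wy":0,"wz":0.157,"gripper":255},{"tx":-0.0048,"ty":0.0204,"tz":0,"wx":0,"wy":0,"wz":0.183,"gripper":255},{"tx":-0.0058,"ty":0.0232,"tz":0,"wx":0,"wy":0,"wz":0.209,"gripper":255},{"tx":-0.0069,"ty":0.026,"tz":0,"wx":0,"wy":0,"wz":0.235,"gripper":255},{"tx":-0.008,"ty":0.0287,"tz":0,"wx":0,"wy":0,"wz":0.262,"gripper":255},{"tx":-0.008,"ty":0.0287,"tz":0,"wx":0,"wy":0,"wz":0.262,"gripper":255}]'
```

```text
time_s: 18.9
eef_pos: [661.3, 35.4, 121.4]
ee_rot: [0.0, 0.707, 0.708, 0.0]
ft_force: [-2.1, -1.9, 5.5]
width: 15.9
```

Free, with about 2 N sideways. Continuing through the detent.

```bash
python3 -m pendant '[{"tx":-0.0025,"ty":0.0055,"tz":0,"wx":0,"wy":0,"wz":0.052,"gripper":255},{"tx":-0.0052,"ty":0.0108,"tz":0,"wx":0,"wy":0,"wz":0.105,"gripper":255},{"tx":-0.0083,"ty":0.0159,"tz":0,"wx":0,"wy":0,"wz":0.157,"gripper":255},{"tx":-0.0116,"ty":0.0209,"tz":0,"wx":0,"wy":0,"wz":0.209,"gripper":255},{"tx":-0.0152,"ty":0.0257,"tz":0,"wx":0,"wy":0,"wz":0.262,"gripper":255},{"tx":-0.019,"ty":0.0303,"tz":0,"wx":0,"wy":0,"wz":0.314,"gripper":255},{"tx":-0.0231,"ty":0.0347,"tz":0,"wx":0,"wy":0,"wz":0.367,"gripper":255},{"tx":-0.0273,"ty":0.0389,"tz":0,"wx":0,"wy":0,"wz":0.419,"gripper":255},{"tx":-0.0318,"ty":0.0429,"tz":0,"wx":0,"wy":0,"wz":0.471,"gripper":255},{"tx":-0.0365,"ty":0.0466,"tz":0,"wx":0,"wy":0,"wz":0.524,"gripper":255}]'
```

```text
time_s: 19.9
eef_pos: [625.8, 81.9, 121.5]
ee_rot: [0.001, 0.499, 0.867, 0.001]
ft_force: [1.0, -2.0, 2.2]
width: 16.3
```

```bash
python3 -m pendant '[{"tx":-0.0049,"ty":0.0034,"tz":0,"wx":0,"wy":0,"wz":0.052,"gripper":255},{"tx":-0.0099,"ty":0.0066,"tz":0,"wx":0,"wy":0,"wz":0.105,"gripper":255},{"tx":-0.0151,"ty":0.0096,"tz":0,"wx":0,"wy":0,"wz":0.157,"gripper":255},{"tx":-0.0205,"ty":0.0122,"tz":0,"wx":0,"wy":0,"wz":0.209,"gripper":255},{"tx":-0.0259,"ty":0.0146,"tz":0,"wx":0,"wy":0,"wz":0.262,"gripper":255},{"tx":-0.0315,"ty":0.0167,"tz":0,"wx":0,"wy":0,"wz":0.314,"gripper":255},{"tx":-0.0372,"ty":0.0185,"tz":0,"wx":0,"wy":0,"wz":0.367,"gripper":255},{"tx":-0.043,"ty":0.02,"tz":0,"wx":0,"wy":0,"wz":0.419,"gripper":255},{"tx":-0.0489,"ty":0.0212,"tz":0,"wx":0,"wy":0,"wz":0.471,"gripper":255},{"tx":-0.0548,"ty":0.022,"tz":0,"wx":0,"wy":0,"wz":0.524,"gripper":255}]'
python3 - <<'E'
from h import *
o=telemetry.get_obs(); print(o["eef_pos"],o["ft_force"],o["ft_torque"],o["width"],o["joint_positions"])
E
```

```text
time_s: 20.9
eef_pos: [570.8, 104.6, 121.4]
ee_rot: [0.001, 0.257, 0.966, 0.001]
ft_force: [2.1, 1.1, 2.9]
width: 16.0
[570.80636316 104.61911694 121.4199186 ] [2.05949975 1.09417022 2.87131554] [ 0.16457098 -0.19285864 -0.1856207 ] 15.951721045797392 [ 0.40481102  0.50187859 -0.85428546  1.62026794  0.3999513   1.20100233
  0.51588222]
```

```bash
python3 -m pendant '[{"tx":-0.003,"ty":0.0003,"tz":0,"wx":0,"wy":0,"wz":0.026,"gripper":255},{"tx":-0.0059,"ty":0.0006,"tz":0,"wx":0,"wy":0,"wz":0.052,"gripper":255},{"tx":-0.0089,"ty":0.0008,"tz":0,"wx":0,"wy":0,"wz":0.079,"gripper":255},{"tx":-0.0119,"ty":0.0009,"tz":0,"wx":0,"wy":0,"wz":0.105,"gripper":255},{"tx":-0.0149,"ty":0.0009,"tz":0,"wx":0,"wy":0,"wz":0.131,"gripper":255},{"tx":-0.0179,"ty":0.0008,"tz":0,"wx":0,"wy":0,"wz":0.157,"gripper":255},{"tx":-0.0208,"ty":0.0006,"tz":0,"wx":0,"wy":0,"wz":0.183,"gripper":255},{"tx":-0.0238,"ty":0.0004,"tz":0,"wx":0,"wy":0,"wz":0.209,"gripper":255},{"tx":-0.0238,"ty":0.0004,"tz":0,"wx":0,"wy":0,"wz":0.209,"gripper":255},{"tx":-0.0238,"ty":0.0004,"tz":0,"wx":0,"wy":0,"wz":0.209,"gripper":255}]'
python3 - <<'E'
from h import *
q=optics.read_camera("side"); t=optics.read_camera("top")
o=telemetry.get_obs(); print(o["eef_pos"],o["ft_force"],o["width"],o["joint_velocities"].round(3))
a=cv2.resize(q["img"][170:350,220:540],(800,450)); b=cv2.resize(t["img"][120:300,220:540],(267,150))
b2=cv2.resize(t["img"][150:300,230:497],(267,150)); cv2.imwrite("pics/w7.png",np.vstack([a,np.hstack([b,b2,np.zeros((150,266,3),np.uint8)])]))
E
```

```text
time_s: 21.9
eef_pos: [547.1, 105.2, 121.4]
ee_rot: [0.001, 0.156, 0.988, 0.001]
ft_force: [1.8, 2.0, 6.7]
width: 16.2
[547.12662829 105.18174458 121.41376536] [1.49599513 2.79423811 5.20866201] 15.983748899502558 [-0.004 -0.     0.002 -0.002  0.001  0.001 -0.001]
```

View pics/w7.png

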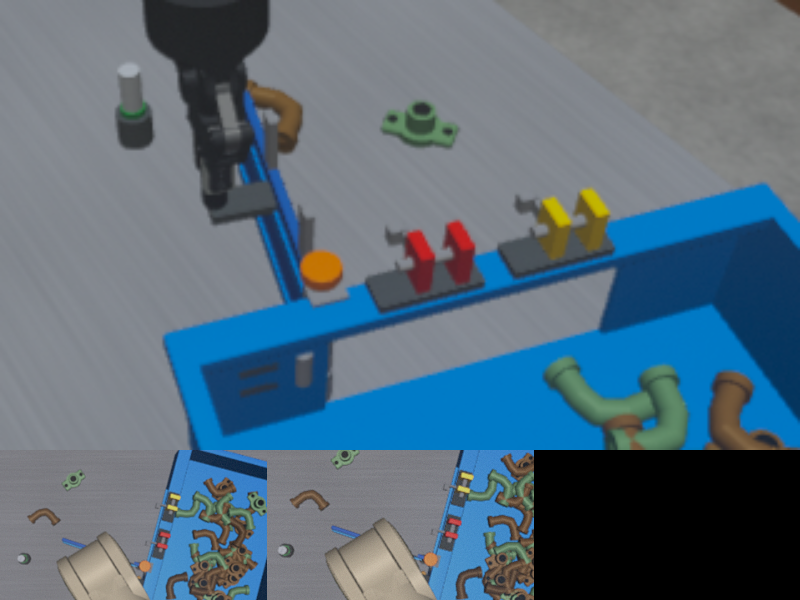

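The gate is wide open and the gripper is on the post. The pin is down, both catches are squeezed, and the bystanders are where they were. The TCP position gives about 86° of opening. Handing in.

```bash
python3 -c "
from station import order
print(order.hand_in())"
```

```text
the job is handed in; nothing more can be done
None
```

The tote is ready for unloading and the job is handed in. It took about 22 s of robot time, in the order you asked. The hand-in reports no verdict.

- **Hinge pin:** pressed home. The fingertips stopped at 134.6 mm (135 is fully home) under about 44 N, more than the 15 N needed.
- **Yellow catch, then red:** both squeezed between two fingers. The gripper read 33.6 and 34.0 mm over the outer faces, against the stated 36. I put the difference down to gripper reading bias, and the pictures showed both tabs in and both bolts clear of the lugs.
- **Gate:** swung by its post past the detent with only a few newtons at the wrist. It is held at about 86°, worked out from the tool position. The grip was steady at 16 mm on the 18 mm post.
- **Bystanders:** the elbow, flange and plug gauge looked untouched in the last side and top pictures.

**Checks that failed or disagreed:**
- My first move call was refused because keys were missing, so nothing moved.
- The first wrist view was about 2 mm off because the arm had not settled. Heights triangulated with it were therefore poor, up to about 30 mm out.
- I worked from the second, settled wrist view with the stated heights instead. It matched the known layout to about 1 mm.

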